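# Lock the circuit board into its rework jig

## Robot

A 6-joint arm with a two-finger parallel gripper is mounted at the origin on the work surface. World frame = base frame: x ahead of the robot, y to its left, z up, the work surface at z = 0. Lengths are in mm, angles in degrees, forces in N, time in s.
With the tool pointing down it reaches from about 350 to 850 mm from the base axis. Payload 8.1 kg.
Tool frame: the origin (TCP) lies at the very end of the fingers, on their centre line; the grasp point (between the pads) lies 19 mm behind it; z points along the fingers, y is the direction in which the jaws open and shut (so a half turn about z gives the same grasp; the last joint's range is limited). The gripper opens to 85 mm and grips with 20 to 120 N. Pads are 22 mm wide; open, the fingers measure 114 mm over their backs; the gripper's body (76 mm by 85 mm) begins 54 mm behind the grasp point. The pads swing forward as they close: fully open they stand 13 mm farther back than shut.
Start: joints at [-80.581, 7.471, 85.268, -0, 87.261, -4.893], TCP at [148.346, -581.377, 231.292] pointing down, gripper open.
Joint ranges: [-169.43, 169.43], [-51.17, 129.36], [1.28, 143.12], [-76.62, 256.62], [0, 156.53], [-152.29, 152.29]. Speed limits (degrees/s): [136.94, 136.94, 159.86, 180, 180, 180].

## Interface

Orientations are given as [roll, pitch, yaw] about the fixed x, y, z axes, in that order (R = Rz(yaw) Ry(pitch) Rx(roll)).
In Python, from bench import sensors, viewer, job gives the robot as it stands.
- The arm moves only by the shell command python3 -m pendant 'ROWS' [FORCE]. ROWS is JSON, one flat list of numbers, 5 for each row, row after row: the shift along the world's x, y, z in mm, then the turn about the world's z in rad, then the finger opening in mm, from 0 to 85.4. In form: [x, y, z, twist, hand, x, y, z, twist, hand, ...]. A call has 1 to 12 rows; each row shifts and turns the pose as measured when the row begins; what a row does not reach is not made up. A row lasts 1/12 s, in which the tool goes at most 41.7 mm and 7.16 degrees, less where a joint would pass 70% of its speed; a pose out of reach is approached as far as the arm can. A call with a gripper value outside its range is refused whole. The fingers move at their own pace and stop on an object; FORCE is the grip in N (left out, the last holds). Time passes only in rows, so rows that do not move let the fingers close. It gives the time, the measured TCP pose, the force and the opening at its end, in the units of the state.
- sensors.sense(): the state, without advancing time (a new reading comes with each control period).
- viewer.snapshot(name): name is "side" or "top"; returns a dict with "frame" (420x560x3 uint8, blue, green, red), "z_map" (420x560 float32, mm along the optical axis (not along the pixel's ray), 0 where there is no reading), "fx", "fy", "cx", "cy" (pixels), "view" (4x4, takes a point from world to camera coordinates). Camera axes: x right, y down, z forward; pixel columns grow to the right and rows downward; lengths in mm; the calibration is good to about 2 mm. A picture is of the moment at which its call begins.
- job.hand_in(): hands the job in, once; it reports no verdict.
The state is a dict: "time": time; "joint_pos": joint angles; "qd": joint speeds; "joint_efforts": joint torques, N m; "tool_pos": TCP position; "tcp_rot": TCP orientation; "ft_force": force on the tool from outside, world axes, zero at the start; "wrist_torque": the same for the moment, N m; "finger_gap": finger opening in mm.
Only numpy, scipy, OpenCV 4.12 (cv2) and the standard library are available. Lean on these libraries where they do the work, as an engineer would, in place of code of your own. Each camera call takes 0.05 s, during which the arm holds its last target.

## Task

The circuit board already lies in the rework jig. Swing the jig's open hold-down frame fully down over the board, and only then turn both red turnbuttons until each points square across the frame's front bar so that the frame is locked, then let go. Leave the other things on the bench where they are.

Things in the scene. Friction and masses are not known exactly. Their poses are not given: they have to be found in the camera images.
- jig: board-holding jig screwed to the bench: aluminium base plate 240 x 300 x 16 mm, spanning -130 to +110 mm in its x and -150 to +150 mm in its y. Origin on the bench, z up; +x points from the front (turnbuttons, tab) to the hinge at the back, +y to its left. A green board lies fixed on the plate under the frame; the position and yaw of the jig vary
- frame (a joint): opening angle of the black hold-down frame (155 mm deep from the hinge axis, 240 mm wide, 10 mm thick, bars 20 mm wide, front bar at 135 to 155 mm from the axis): 0 = fully down, flat on the board; grows as its front bar rises (starts partly open, travel to 1.3 rad). Stiff hinge: it stays where it is left and takes about 1 to 4 N downwards at the tab to move
- hinge_mid (a point): middle of the frame's hinge axis, which runs along the jig's y axis, 26 mm above the bench at the jig's x = +85 mm; fixed to the jig
- tab_top (a point): middle of the top face of the yellow tab on the frame's front bar, 170 mm from the hinge axis and 5 mm above the frame's mid-plane; tab 30 x 50 mm, 10 mm thick, 31 mm above the bench when the frame is down. The point moves with the frame: x in the frame's plane from tab to hinge, z out of its top face.
- left_button (a joint): how far the left turnbutton's arm is turned aside: 0 = the arm points from its pivot straight at the hinge (jig +x), square across the frame's front bar (locked); positive = swung outwards, to the jig's left (+y); 1.57 = arm parallel to the front bar, clear of it. Travel -0.6 to 1.7 rad, no stop or click at 0; stays where it is left (steady friction about 0.05 N m)
- left_wing_top (a point): middle of the top of the left turnbutton's upright wing, on the pivot axis (+85 mm in jig y, -94 mm in jig x), 67 mm above the bench. It turns with the button: x along the wing and towards the arm's tip, z up. Red turnbutton: arm 14 mm wide and 8 mm thick, underside 33 mm up, tip 45 mm from the pivot; on it, centred on the pivot, the wing: a fin 30 mm long along the arm, 10 mm thick, 26 mm tall
- right_button (a joint): how far the right turnbutton's arm is turned aside: 0 = the arm points from its pivot straight at the hinge (jig +x), square across the frame's front bar (locked); positive = swung outwards, to the jig's right (-y); 1.57 = arm parallel to the front bar, clear of it. Travel -0.6 to 1.7 rad, no stop or click at 0; stays where it is left (steady friction about 0.05 N m)
- right_wing_top (a point): middle of the top of the right turnbutton's upright wing, on the pivot axis (-85 mm in jig y, -94 mm in jig x), 67 mm above the bench. It turns with the button: x along the wing and towards the arm's tip, z up. Red turnbutton: arm 14 mm wide and 8 mm thick, underside 33 mm up, tip 45 mm from the pivot; on it, centred on the pivot, the wing: a fin 30 mm long along the arm, 10 mm thick, 26 mm tall
- meter: bystander: loose grey hand multimeter lying flat, 75 x 150 x 34 mm, origin under its centre
- reel: bystander: loose metal solder reel standing on its flange, 60 mm diameter, 46 mm high, origin under its centre
- spare_board: bystander: loose small blue circuit board lying flat, 60 x 90 x 6 mm, origin under its centre
- screwdriver: bystander: loose screwdriver with a grey handle, lying along its x (handle to -x), 160 mm long

How it is judged (in metres and radians):
On the way:
1. the frame is fully down while both turnbuttons are still turned aside (value of joint frame below 0.035 rad and value of joint each of left_button, right_button above 0.9 rad), for 0.2 s.
At the end, for the whole second after the job is handed in: the frame is fully down (within 0.035 rad, 6 mm at the tab) and both turnbuttons lie across its front bar, within 0.26 rad (15 degrees) of square (value of joint frame below 0.035 rad and value of joint left_button between -0.26 and 0.26 rad and value of joint right_button between -0.26 and 0.26 rad); the robot touches nothing.
It fails at once if a turnbutton is turned in (below 0.9 rad) while the frame is still up (above 0.1 rad) (value of joint frame above 0.1 rad and value of joint any of left_button, right_button below 0.9 rad).
It fails at once if a bystander (meter, reel, spare board, screwdriver) is moved by more than 30 mm (distance of any of meter, reel, spare_board, screwdriver from where it was at the start of the episode above 0.03 m).
It also fails if it takes over 64 s, if anything falls off the work surface, if the arm or the gripper's body presses on something with over 40 N, if the wrist force passes 120 N, or if a joint passes its speed limit or range.

## Working session

There is one attempt and no reset: what is moved stays moved. The work goes in short steps, Python scripts to look and compute and a shell command to move; the robot and the scene stay as the last step left them, time stands still between calls to the robot, and variables do not carry over. Pictures are saved under pics/ and viewed, and the job is handed in when it is done.

```bash
ls; mkdir -p pics
python3 - <<'E'
from bench import sensors, viewer
import cv2,pickle
for n in("side","top"):
    s=viewer.snapshot(n); cv2.imwrite(f"pics/{n}0.png",s["frame"]); pickle.dump(s,open(f"{n}0.pkl","wb"))
    print(n,s["fx"],s["cx"],s["cy"]);print(s["view"].round(3) if hasattr(s["view"],"round") else s["view"])
print(sensors.sense())
E
```

```text
pics
side 465.03151569874717 285.8267609534196 210.85474819528395
[[-6.77000e-01 -7.35000e-01 -2.20000e-02  4.46947e+02]
 [-3.78000e-01  3.73000e-01 -8.47000e-01  2.88093e+02]
 [ 6.31000e-01 -5.66000e-01 -5.30000e-01  6.57550e+02]
 [ 0.00000e+00  0.00000e+00  0.00000e+00  1.00000e+00]]
top 502.71811006221304 282.93840528440114 207.23258759177568
[[-5.000000e-03 -1.000000e+00 -0.000000e+00  2.296400e+01]
 [-9.900000e-01  5.000000e-03 -1.410000e-01  5.930510e+02]
 [ 1.410000e-01 -0.000000e+00 -9.900000e-01  1.034594e+03]
 [ 0.000000e+00  0.000000e+00  0.000000e+00  1.000000e+00]]
{'time': 0.1, 'joint_pos': array([-8.05801700e+01,  7.51172984e+00,  8.53241019e+01, -1.87541621e-04,
        8.72617060e+01, -4.89560865e+00]), 'qd': array([ 0.03807549,  0.02219999, -0.14913245,  0.01445987,  0.07070301,
       -0.0428353 ]), 'joint_efforts': array([-1.35112405e-04, -5.70951641e+01, -5.01942229e+01, -2.42317656e-04,
        7.98809517e-03,  2.23663920e-05]), 'tool_pos': array([ 148.26790936, -580.87189383,  230.32926177]), 'tcp_rot': array([-1.79902802e+02, -8.13729254e-03,  1.43154408e+01]), 'ft_force': array([-0.24912476,  0.07315049, -0.29140951]), 'wrist_torque': array([ 0.04465219, -0.00085065,  0.01085329]), 'finger_gap': 85.22753600995694}
```

View pics/top0.png

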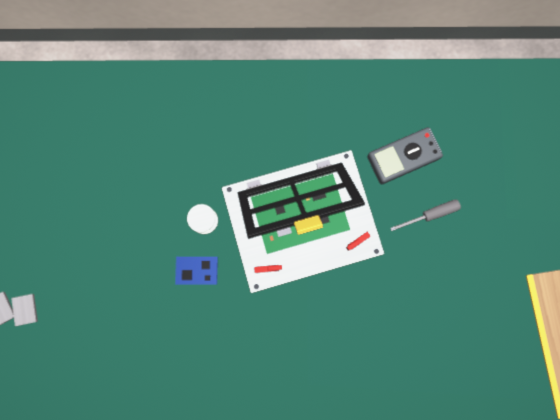

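View pics/side0.png

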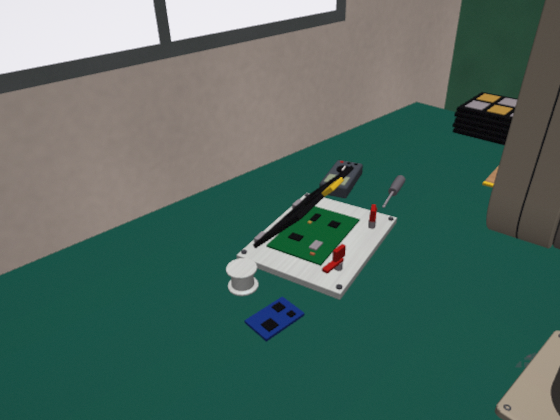

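```bash
cat > h.py <<'E'
import numpy as np,cv2,pickle
from bench import sensors,viewer
def ray(s,uv,z):
    uv=np.atleast_2d(np.array(uv,float)); V=np.array(s["view"]);R=V[:3,:3];t=V[:3,3];c=-R.T@t
    d=np.c_[(uv[:,0]-s["cx"])/s["fx"],(uv[:,1]-s["cy"])/s["fy"],np.ones(len(uv))]@R
    return c+d*((z-c[2])/d[:,2])[:,None]
def deproj(s,mask):
    v,u=np.nonzero(mask&(s["z_map"]>0));z=s["z_map"][v,u]
    p=np.c_[(u-s["cx"])/s["fx"]*z,(v-s["cy"])/s["fy"]*z,z]
    V=np.array(s["view"]);return (p-V[:3,3])@V[:3,:3]
def red(f):
    f=f.astype(int);return (f[...,2]>130)&(f[...,1]<70)&(f[...,0]<70)
def yel(f):
    f=f.astype(int);return (f[...,2]>150)&(f[...,1]>120)&(f[...,0]<90)
E
cat > m.py <<'E'
from h import *
import sys
s=pickle.load(open("top0.pkl","rb"));f=s["frame"]
m=np.zeros(f.shape[:2],np.uint8); fi=f.astype(int)
m[(fi.min(2)>170)]=1; m[:130]=0;m[:,:220]=0;m[:,400:]=0
m=cv2.morphologyEx(m,cv2.MORPH_OPEN,np.ones((3,3)))
c=cv2.findContours(m,0,2)[0]; pts=np.vstack(c)
P=ray(s,pts[:,0],16)
r=cv2.minAreaRect(P[:,:2].astype(np.float32)); print(r); b=cv2.boxPoints(r);print(b)
E
python3 m.py
python3 - <<'E'
from h import *
for n in("top","side"):
    s=pickle.load(open(n+"0.pkl","rb"));m=red(s["frame"]).astype(np.uint8)
    k,l,st,c=cv2.connectedComponentsWithStats(m)
    for i in range(1,k):
        if st[i,4]>20:
            P=deproj(s,l==i);print(n,st[i],P.mean(0).round(1),P.min(0).round(),P.max(0).round())
            if n=="top":
                print(cv2.minAreaRect(ray(s,np.argwhere(l==i)[:,::-1],41)[:,:2].astype(np.float32)))
    P=deproj(s,yel(s["frame"])&(np.arange(560)<400)[None]);print("yel",np.median(P,0).round(1),P.min(0).round(),P.max(0).round())
s=pickle.load(open("top0.pkl","rb"));
cv2.imwrite("pics/topz.png",cv2.resize(s["frame"][130:310,170:400],None,fx=3.3,fy=3.3,interpolation=cv2.INTER_CUBIC))
s=pickle.load(open("side0.pkl","rb"));
cv2.imwrite("pics/sidez.png",cv2.resize(s["frame"][150:310,220:420],None,fx=3.7,fy=3.7,interpolation=cv2.INTER_CUBIC))
E
```

```text
((582.2831420898438, -67.37826538085938), (240.0632781982422, 397.1883239746094), 15.949576377868652)
[[ 412.3003    90.58716]
 [ 521.4442  -291.31097]
 [ 752.266   -225.34369]
 [ 643.1221   156.55444]]
yel [549.7 -26.1 145.2] [528. -62.  20.] [607.  -1. 156.]
side [371 204   5  14  37] [ 512.9 -128.6   60.5] [ 502. -154.   40.] [ 527. -113.   69.]
side [334 245  11   7  35] [463.9  40.2  66.8] [460.  27.  64.] [468.  53.  69.]
side [323 258  20  13  79] [461.   63.7  40.9] [455.  33.  39.] [468.  83.  44.]
yel [536.8 -26.4 153.9] [ 528. -222.   20.] [682.  -2. 158.]
```

View pics/topz.png

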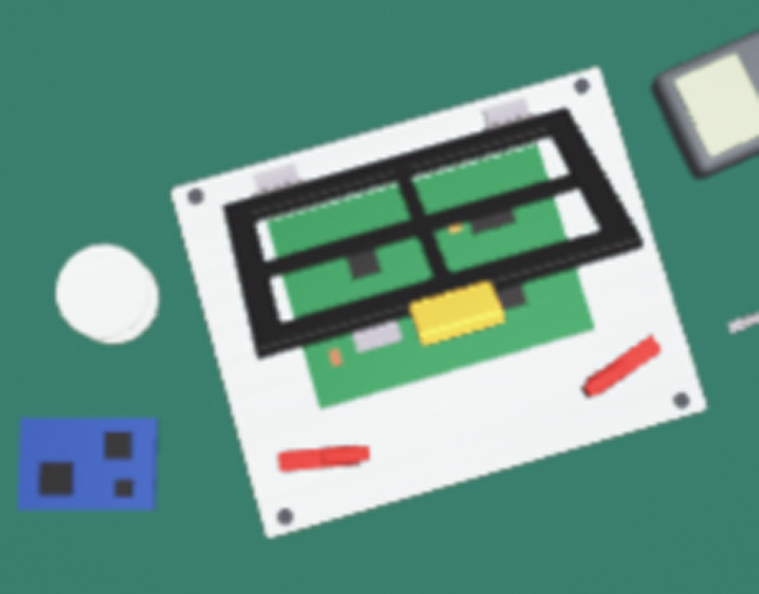

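View pics/sidez.png

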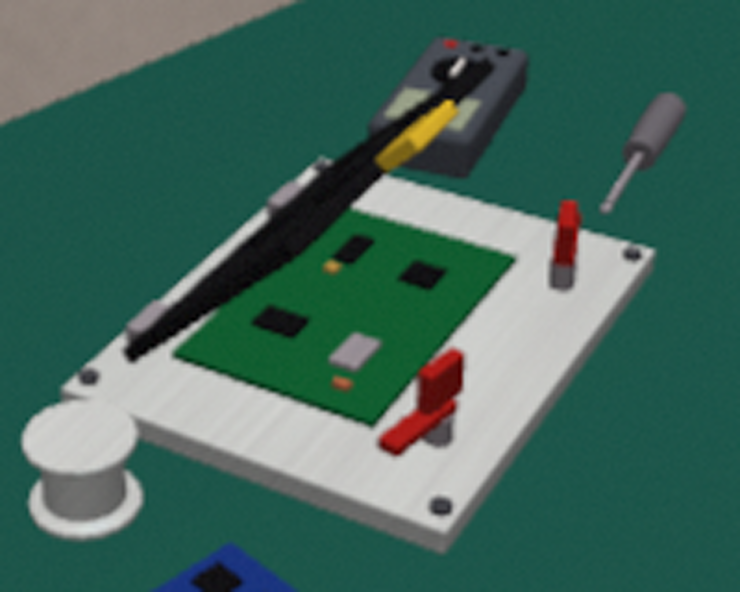

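```bash
sed -i 's/return (f\[...,2\]>130)&(f\[...,1\]<70)&(f\[...,0\]<70)/return (f[...,2]>110)\&(f[...,1]<f[...,2]*0.45)\&(f[...,0]<f[...,2]*0.45)/' h.py
cat > m.py <<'E'
from h import *
s=pickle.load(open("top0.pkl","rb"));f=s["frame"]
fi=f.astype(int);m=((fi.min(2)>170)).astype(np.uint8); m[:145]=0
k,l,st,c=cv2.connectedComponentsWithStats(m)
i=1+np.argmax([st[j,4] if 220<c[j][0]<385 and c[j][1]>140 else 0 for j in range(1,k)])
print(st[i])
H=cv2.convexHull(np.argwhere(l==i)[:,::-1].astype(np.int32))
P=ray(s,H[:,0],16)
r=cv2.minAreaRect(P[:,:2].astype(np.float32)); print(r); b=cv2.boxPoints(r);print(b)
Pc=ray(s,np.array([(172,188),(600,68),(706,408),(267,537)])/3.3+[170,130],16);print(Pc.round(1))
m=red(f).astype(np.uint8); m[:200]=0
k,l,st,c=cv2.connectedComponentsWithStats(m)
for i in range(1,k):
    if st[i,4]>20:
        P=deproj(s,l==i); print(st[i],P[P[:,2]>50].mean(0).round(1),P[:,2].max(), cv2.minAreaRect(ray(s,np.argwhere(l==i)[:,::-1],41)[:,:2].astype(np.float32)))
E
python3 m.py
```

```text
[ 222  151  162  142 7282]
((568.9642333984375, -20.752273559570312), (240.07565307617188, 300.2064514160156), 15.949579238891602)
[[ 412.30032    90.587204]
 [ 494.79446  -198.06245 ]
 [ 725.6282   -132.09175 ]
 [ 643.13403   156.5579  ]]
[[ 642.6  154.2   16. ]
 [ 723.6 -134.    16. ]
 [ 494.3 -198.    16. ]
 [ 412.2   89.6   16. ]]
[347 233  22  16 114] [ 512.1 -125.    66.8] 71.43571765971024 ((520.5152587890625, -138.31146240234375), (9.964569091796875, 52.871490478515625), 34.0793571472168)
[255 266  26   6 118] [464.   41.   66.7] 70.64868380167647 ((463.53741455078125, 53.3448371887207), (9.664051055908203, 53.35418701171875), 4.889476776123047)
```

```bash
python3 -m pendant '[23,31,1,0.028,0, 23,31,1,0,0, 23,31,1,0,0, 23,31,1,0,0, 23,31,1,0,0, 23,31,0,0,0, 23,31,0,0,0, 23,31,0,0,0, 23,31,0,0,0, 23,31,0,0,0, 23,31,0,0,0, 23,31,0,0,0]' 20
```

```text
time: 1.1
tool_pos: [424.7, -193.1, 227.6]
tcp_rot: [-179.4, 0.2, 15.2]
ft_force: [0.7, -0.9, 0.4]
finger_gap: 0.2
```

```bash
python3 -m pendant '[22,28,-3,0.01,0, 22,28,-3,0,0, 22,28,-4,0,0, 22,28,-5,0,0, 22,28,-5,0,0, 22,28,-5,0,0, 0,0,0,0,0, 0,0,0,0,0]'
python3 - <<'E'
from h import *
for n in("side","top"):
    s=viewer.snapshot(n);f=s["frame"]
    if n=="side": cv2.imwrite("pics/a.png",cv2.resize(f[50:330,200:440],None,fx=2.1,fy=2.1))
    print(deproj(s,yel(f)&(np.arange(560)<400)[None]&(np.arange(420)>150)[:,None]).round()[::8].tolist()[:12])
E
```

```text
time: 1.77
tool_pos: [562.8, -6.7, 198.1]
tcp_rot: [-179.2, 0.3, 16.3]
ft_force: [-0.5, -0.8, -0.1]
finger_gap: 0.5
[[544.0, -48.0, 158.0], [541.0, -47.0, 155.0], [539.0, -49.0, 152.0], [538.0, -44.0, 152.0], [537.0, -40.0, 152.0], [535.0, -35.0, 152.0], [534.0, -28.0, 153.0], [532.0, -23.0, 154.0], [531.0, -15.0, 155.0], [531.0, -13.0, 153.0], [529.0, -13.0, 152.0], [616.0, -32.0, 22.0]]
[[524.0, -28.0, 395.0], [551.0, -49.0, 152.0], [548.0, -46.0, 156.0], [547.0, -39.0, 153.0], [546.0, -3.0, 144.0], [545.0, -30.0, 150.0], [559.0, -65.0, 16.0], [543.0, -16.0, 152.0], [543.0, -31.0, 153.0], [541.0, -10.0, 149.0], [541.0, -27.0, 156.0], [540.0, -7.0, 149.0]]
```

View pics/a.png

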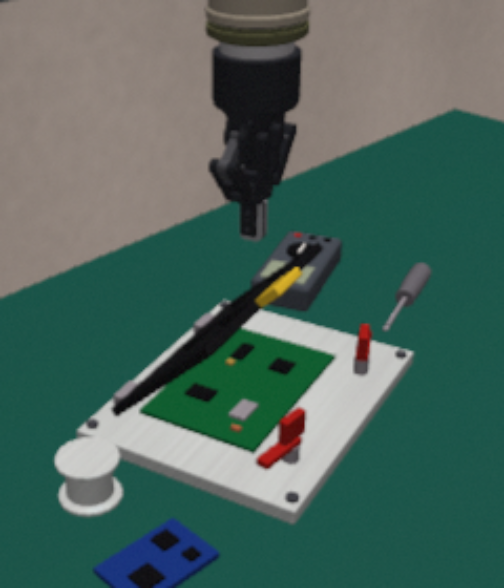

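```bash
python3 -m pendant '[-4,-16,0,0,0, 0,0,-20,0,0, 0,0,-15,0,0, 0,0,-5,0,0, 0,0,0,0,0]' && python3 -m pendant '[-3.7,-1,-4.3,0,0, -3.7,-1,-4.3,0,0, -3.7,-1,-4.3,0,0, -3.7,-1,-4.3,0,0, -3.7,-1,-4.3,0,0, -3.7,-1,-4.3,0,0, 0,0,0,0,0]'
```

```text
time: 2.28
tool_pos: [556.6, -30.3, 159.9]
tcp_rot: [-179.4, 0.1, 15.9]
ft_force: [-0.1, 0.2, 0.9]
finger_gap: -0.2
time: 2.87
tool_pos: [534.0, -38.5, 136.1]
tcp_rot: [-179.5, -0.3, 15.7]
ft_force: [-0.1, 0.6, -0.3]
finger_gap: -0.0
```

```bash
cat > look.py <<'E'
from h import *
import sys
n=sys.argv[1]
for c in("side","top"):
    s=viewer.snapshot(c);f=s["frame"]
    if c=="side": a=cv2.resize(f[100:310,220:420],(400,420),interpolation=cv2.INTER_CUBIC)
    else: b=cv2.resize(f[130:310,210:400],(400,379),interpolation=cv2.INTER_CUBIC); b=cv2.copyMakeBorder(b,0,41,0,0,0)
    m=yel(f)&(np.arange(560)<400)[None]&(np.arange(420)>150)[:,None]
    P=deproj(s,m);P=P[(P[:,2]>20)&(P[:,2]<170)]
    if len(P): print(c,"yel",np.median(P,0).round(1),np.percentile(P[:,2],[10,90]).round())
cv2.imwrite(f"pics/{n}.png",np.hstack([a,b]))
E
python3 look.py b
```

```text
side yel [521.2 -26.9 132.8] [128. 137.]
top yel [513.7 -14.4 135. ] [134. 137.]
```

View pics/b.png

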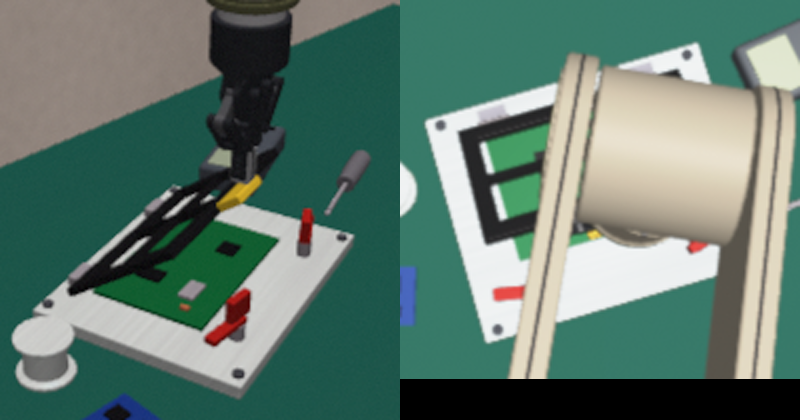

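```bash
python3 -m pendant '[-1.7,0.5,-4.8,0,0, -1.7,0.5,-4.8,0,0, -1.7,0.5,-4.8,0,0, -1.7,0.5,-4.8,0,0, -1.7,0.5,-4.8,0,0, -1.7,0.5,-4.8,0,0, -1.7,0.5,-4.8,0,0, -1.7,0.5,-4.8,0,0]'
```

```text
time: 3.63
tool_pos: [521.2, -34.6, 96.5]
tcp_rot: [-179.7, -0.4, 15.8]
ft_force: [0.7, -1.2, 2.5]
finger_gap: 0.2
```

```bash
python3 -m pendant '[-1.8,-0.5,-5,0,0, -1.8,-0.5,-5,0,0, -1.8,-0.5,-5,0,0, -1.8,-0.5,-5,0,0, -1.8,-0.5,-5,0,0, -1.8,-0.5,-5,0,0, -0.7,-0.2,-4,0,0, -0.7,-0.2,-4,0,0, -0.7,-0.2,-4,0,0, -0.7,-0.2,-4,0,0, -0.7,-0.2,-4,0,0]'
```

```text
time: 4.55
tool_pos: [505.4, -38.5, 40.7]
tcp_rot: [-179.6, -0.5, 15.7]
ft_force: [0.7, 0.6, 0.5]
finger_gap: 0.1
```

```bash
python3 look.py c
```

```text
side yel [492.7 -29.4  40.7] [39. 42.]
```

View pics/c.png

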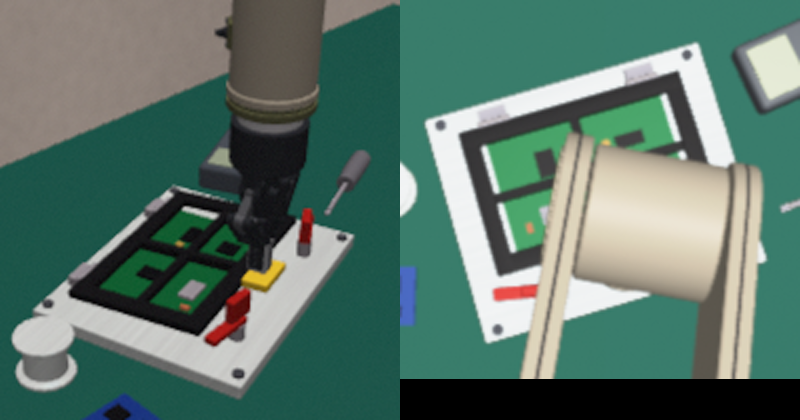

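```bash
python3 -m pendant '[0,0,-3,0,0, 0,0,-3,0,0, 0,0,-2,0,0, 0,0,-1,0,0, 0,0,-1,0,0]'; python3 -m pendant '[0,0,-1.5,0,0, 0,0,-1.5,0,0]'
```

```text
time: 5.07
tool_pos: [504.4, -38.6, 30.8]
tcp_rot: [-179.6, -0.3, 15.8]
ft_force: [-10.8, 1.9, 23.6]
finger_gap: 0.0
time: 5.23
tool_pos: [504.4, -38.6, 30.8]
tcp_rot: [-179.6, -0.2, 15.8]
ft_force: [-10.9, 1.6, 19.5]
finger_gap: -0.5
```

```bash
python3 -m pendant '[0,0,0,0,0, 0,0,8,0,0, 0,0,20,0,0, 0,0,30,0,0, 0,0,30,0,0, 0,0,20,0,0]'; python3 -m pendant '[-3.3,6.5,0,0.115,60, -3.3,6.5,0,0.115,60, -3.3,6.5,0,0.115,60, -3.3,6.5,0,0.115,60, -3.3,6.5,0,0.115,60, -3.3,6.5,0,0.115,60, -3.3,6.5,0,0.115,60, -3.3,6.5,0,0.115,60, -3.3,6.5,0,0.115,60, -3.3,6.5,0,0.115,60, -3.3,6.5,0,0.115,60, -3.3,6.5,0,0.115,60]'; python3 look.py d
```

```text
time: 5.73
tool_pos: [498.3, -37.3, 138.0]
tcp_rot: [-179.2, 0.4, 15.8]
ft_force: [0.3, -0.4, -0.1]
finger_gap: 0.5
time: 6.73
tool_pos: [462.2, 42.3, 151.4]
tcp_rot: [-179.9, -0.2, 98.3]
ft_force: [-0.6, -0.4, -0.2]
finger_gap: 60.1
side yel [497.5 -36.9  31.2] [30. 33.]
```

View pics/d.png

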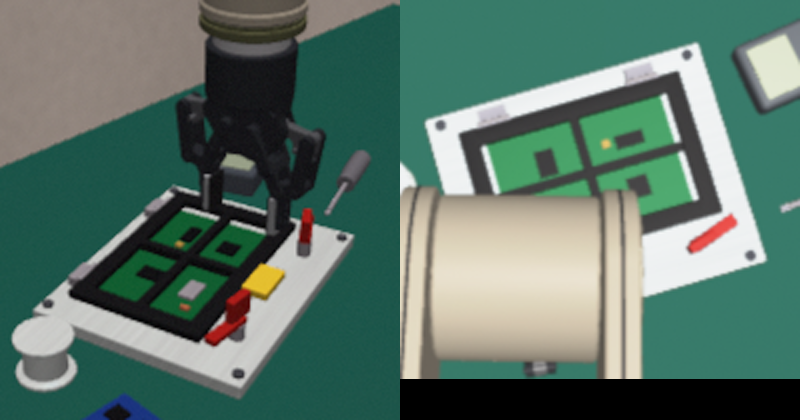

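```bash
python3 -m pendant '[2,-4,0,-0.05,45, 0,0,-25,0,45, 0,0,-25,0,45, 0,0,-20,0,45, 0,0,-10,0,45, 0,0,0,0,45]'; python3 look.py e
```

```text
time: 7.33
tool_pos: [467.1, 37.0, 72.4]
tcp_rot: [179.7, -0.2, 93.6]
ft_force: [-0.5, -0.1, -0.4]
finger_gap: 44.4
side yel [501.4 -25.3  31.2] [27. 33.]
```

View pics/e.png

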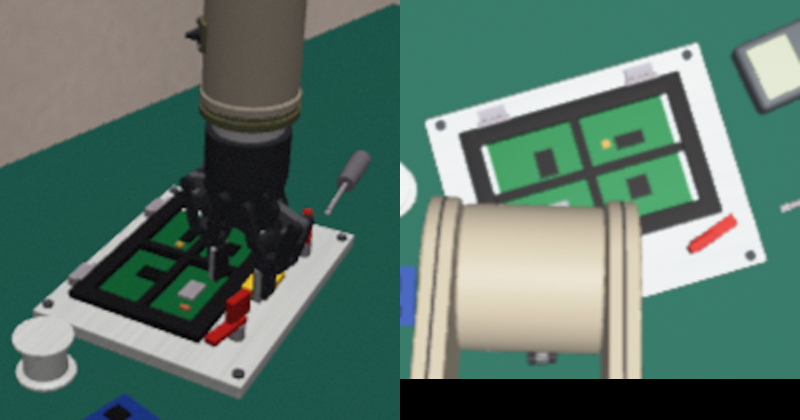

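```bash
python3 -m pendant '[-2.5,1.5,0,0.02,40, 0,0,-10,0,40, 0,0,-10,0,40, 0,0,-5,0,40, 0,0,0,0,40]'
```

```text
time: 7.85
tool_pos: [469.6, 38.5, 52.5]
tcp_rot: [179.1, -0.1, 94.9]
ft_force: [-0.0, 0.1, -0.4]
finger_gap: 40.3
```

```bash
python3 -m pendant '[-5,0,-3,0,40, 0,0,-3,0,30, 0,0,0,0,30]'; python3 look.py f
```

```text
time: 8.1
tool_pos: [463.9, 38.5, 45.6]
tcp_rot: [179.1, -0.1, 94.9]
ft_force: [-0.2, 0.2, 1.0]
finger_gap: 29.9
side yel [503.6 -21.6  31.1] [23. 33.]
```

View pics/f.png

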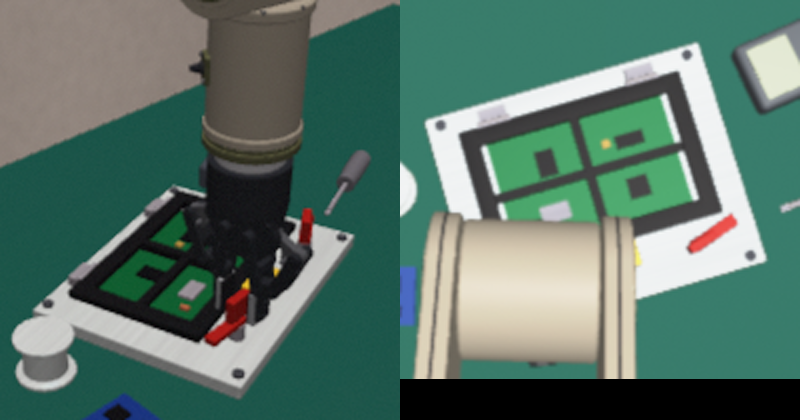

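Fingers straddle the left wing (at about (238,303) in the left half). Close.

```bash
python3 -m pendant '[0,0,0,0,15, 0,0,0,0,10, 0,0,0,0,6, 0,0,0,0,6, 0,0,0,0,6, 0,0,0,0,6]' 20
```

```text
time: 8.7
tool_pos: [466.3, 38.6, 47.0]
tcp_rot: [178.8, -0.1, 94.9]
ft_force: [1.3, -0.1, -2.3]
finger_gap: 9.6
```

```bash
python3 -m pendant '[0,0,0,-0.11,6, 0,0,0,-0.11,6, 0,0,0,-0.11,6, 0,0,0,-0.11,6]' 20; python3 -m pendant '[0,0,0,-0.11,6, 0,0,0,-0.11,6, 0,0,0,-0.11,6, 0,0,0,-0.11,6]'
```

```text
time: 9.03
tool_pos: [466.3, 38.7, 47.0]
tcp_rot: [178.8, -0.1, 68.9]
ft_force: [1.2, 0.1, -1.2]
finger_gap: 9.1
time: 9.37
tool_pos: [466.2, 38.7, 47.0]
tcp_rot: [178.9, -0.1, 42.3]
ft_force: [1.9, 0.7, -1.9]
finger_gap: 9.4
```

Needs 26.4° more (0.46 rad).

```bash
python3 -m pendant '[0,0,0,-0.115,6, 0,0,0,-0.115,6, 0,0,0,-0.115,6, 0,0,0,-0.11,6, 0,0,0,0,6]'; python3 look.py g
```

```text
time: 9.78
tool_pos: [466.1, 38.8, 47.0]
tcp_rot: [178.9, -0.1, 14.6]
ft_force: [0.8, -0.5, -0.7]
finger_gap: 9.6
side yel [493.4 -39.5  31.3] [29. 32.]
top yel [517.2 -52.6  30.3] [29. 31.]
```

View pics/g.png

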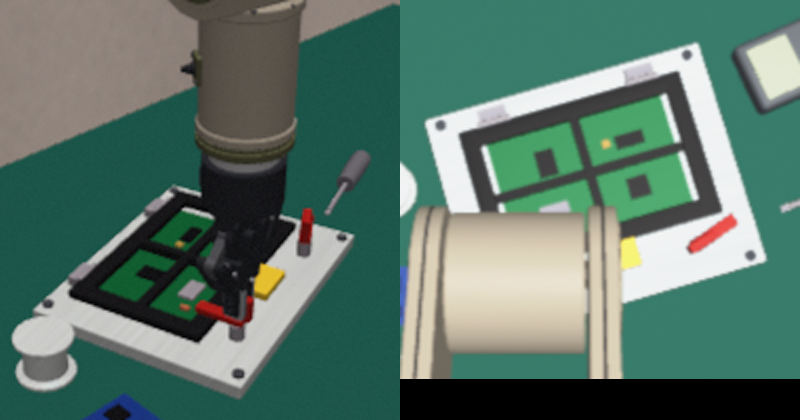

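```bash
python3 -m pendant '[0,0,0,0,20, 0,0,0,0,30, 0,0,0,0,30, 0,0,5,0,35, 0,0,20,0,40, 0,0,30,0,40, 0,0,30,0,40, 0,0,15,0,40]'; python3 -m pendant '[3.8,-13.5,0,-0.1,45, 3.8,-13.5,0,-0.1,45, 3.8,-13.5,0,-0.1,45, 3.8,-13.5,0,-0.1,45, 3.8,-13.5,0,-0.1,45, 3.8,-13.5,0,-0.1,45, 3.8,-13.5,0,-0.1,45, 3.8,-13.5,0,-0.1,45, 3.8,-13.5,0,-0.1,45, 3.8,-13.5,0,-0.1,45, 3.8,-13.5,0,-0.1,45, 3.8,-13.5,0,-0.1,45]'; python3 -m pendant '[0,0,0,0,45]'; python3 look.py i
```

```text
time: 10.55
tool_pos: [461.1, 38.7, 147.2]
tcp_rot: [179.0, 0.5, 15.9]
ft_force: [0.9, -0.1, -0.2]
finger_gap: 40.2
time: 11.55
tool_pos: [513.3, -128.5, 162.3]
tcp_rot: [179.1, -0.6, -55.0]
ft_force: [-0.1, -1.1, 0.1]
finger_gap: 45.2
time: 11.63
tool_pos: [513.8, -130.7, 162.9]
tcp_rot: [179.1, -0.7, -55.4]
ft_force: [0.9, -0.2, -0.8]
finger_gap: 45.1
side yel [497.  -35.6  31.1] [29. 33.]
top yel [511.7 -34.1  30.4] [29. 33.]
```

View pics/i.png

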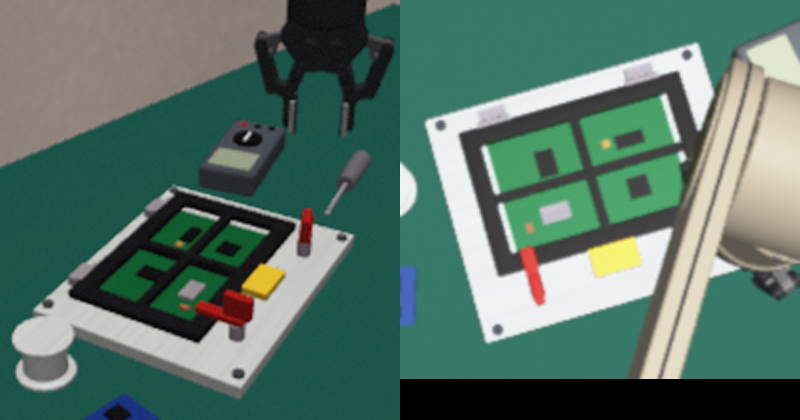

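```bash
python3 -m pendant '[-2,5,0,0,45, 0,0,-25,0,45, 0,0,-25,0,45, 0,0,-25,0,45, 0,0,-10,0,45, 0,0,0,0,45, 0,0,0,0,45]'
```

```text
time: 12.32
tool_pos: [510.9, -116.8, 78.3]
tcp_rot: [179.3, -0.7, -53.7]
ft_force: [0.8, 0.4, 0.2]
finger_gap: 45.1
```

```bash
python3 -m pendant '[1,-8,0,-0.03,40, 0,-0.5,0,0,40, 0,0,0,0,40]'; python3 look.py j
```

```text
time: 12.57
tool_pos: [513.7, -125.7, 81.8]
tcp_rot: [179.4, -0.9, -55.5]
ft_force: [-1.0, 0.3, -0.2]
finger_gap: 40.3
side yel [497.3 -35.9  31.3] [29. 33.]
top yel [512.7 -36.2  29.8] [28. 33.]
```

View pics/j.png

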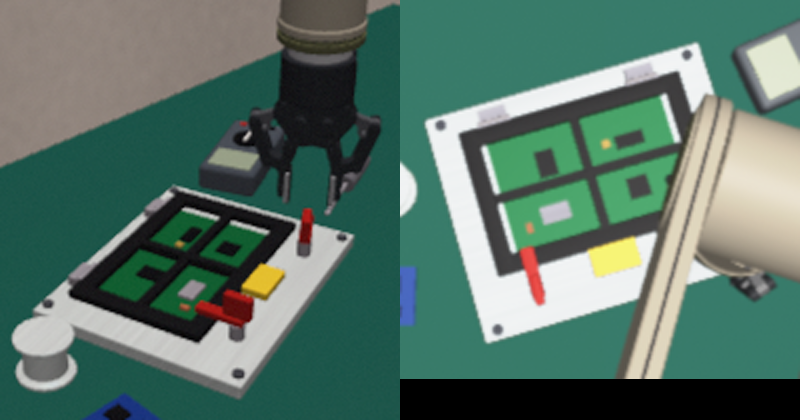

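```bash
python3 -m pendant '[-1,0,-10,0,40, 0,0,-10,0,40, 0,0,-5,0,40, 0,0,-2,0,40, 0,0,0,0,40]'
```

```text
time: 13.08
tool_pos: [513.3, -126.2, 53.0]
tcp_rot: [179.5, -1.0, -55.5]
ft_force: [0.2, -0.3, -0.1]
finger_gap: 39.5
```

```bash
python3 -m pendant '[-1,0,-4,0,35, 0,0,-2,0,30, 0,0,0,0,30]'; python3 look.py k
```

```text
time: 13.33
tool_pos: [511.6, -125.9, 45.6]
tcp_rot: [179.4, -0.9, -55.5]
ft_force: [0.3, 0.3, -0.2]
finger_gap: 29.8
side yel [497.1 -35.8  31.1] [29. 32.]
top yel [512.8 -35.2  30.8] [30. 33.]
```

View pics/k.png

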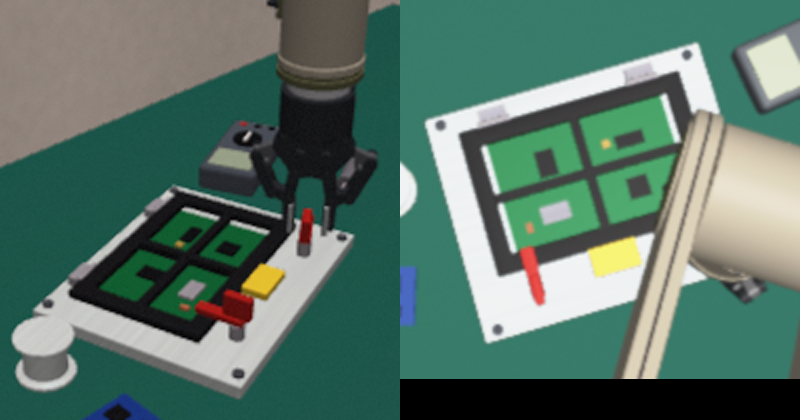

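Fingers straddle the right wing at (307,225). Close and turn +71.5°.

```bash
python3 -m pendant '[0,0,0,0,15, 0,0,0,0,10, 0,0,0,0,6, 0,0,0,0,6, 0,0,0,0,6, 0,0,0,0,6]' 20;  python3 -m pendant '[0,0,0,0.11,6, 0,0,0,0.11,6, 0,0,0,0.11,6, 0,0,0,0.11,6, 0,0,0,0.11,6, 0,0,0,0.11,6, 0,0,0,0.11,6]'
```

```text
time: 13.93
tool_pos: [513.3, -125.3, 46.7]
tcp_rot: [179.6, -1.0, -55.5]
ft_force: [0.5, 0.3, -3.3]
finger_gap: 9.5
time: 14.52
tool_pos: [513.7, -124.9, 46.6]
tcp_rot: [179.7, -1.0, -9.6]
ft_force: [1.4, 0.9, -3.0]
finger_gap: 9.3
```

25.6° more (0.445 rad).

```bash
python3 -m pendant '[0,0,0,0.11,6, 0,0,0,0.11,6, 0,0,0,0.11,6, 0,0,0,0.105,6, 0,0,0,0,6]'; python3 -m pendant '[0,0,0,0,20, 0,0,0,0,30, 0,0,0,0,30, 0,0,5,0,35, 0,0,20,0,40, 0,0,30,0,40, 0,0,30,0,40, 0,0,20,0,40]'; python3 -m pendant '[-15,-30,0,0,40, -15,-30,0,0,40, -15,-30,0,0,40, -15,-30,0,0,40, -15,-30,0,0,40, -15,-30,0,0,40, -15,-30,0,0,40, 0,0,0,0,40, 0,0,0,0,40]'; sed 's/top0.pkl/top1.pkl/' m.py >m1.py; python3 look.py l; python3 -c "
from h import *
s=viewer.snapshot('top');pickle.dump(s,open('top1.pkl','wb'))"; python3 m1.py
```

```text
time: 14.93
tool_pos: [513.7, -124.5, 46.7]
tcp_rot: [179.7, -1.0, 16.9]
ft_force: [0.7, 0.7, -2.2]
finger_gap: 9.6
time: 15.6
tool_pos: [508.2, -123.3, 150.7]
tcp_rot: [-179.9, -0.4, 15.9]
ft_force: [0.5, -0.5, 1.1]
finger_gap: 39.8
time: 16.35
tool_pos: [403.2, -343.7, 167.0]
tcp_rot: [179.2, -1.3, 15.4]
ft_force: [-0.2, 0.2, -0.4]
finger_gap: 39.9
side yel [497.3 -36.1  31.1] [29. 33.]
top yel [513.8 -38.4  31.7] [30. 33.]
[ 222  151  162  142 6587]
((568.9642333984375, -20.752273559570312), (240.07565307617188, 300.2064514160156), 15.949579238891602)
[[ 412.30032    90.587204]
 [ 494.79446  -198.06245 ]
 [ 725.6282   -132.09175 ]
 [ 643.13403   156.5579  ]]
[[ 642.6  154.2   16. ]
 [ 723.6 -134.    16. ]
 [ 494.3 -198.    16. ]
 [ 412.2   89.6   16. ]]
[343 226  14  25 155] [ 512.1 -122.8   65.7] 70.62290068791418 ((526.3733520507812, -120.97907257080078), (56.06452941894531, 14.228555679321289), 17.126659393310547)
[267 248  11  26 139] [466.2  38.4  66.7] 72.16007527655684 ((479.81439208984375, 41.956295013427734), (55.11096954345703, 14.360565185546875), 14.040942192077637)
```

View pics/l.png

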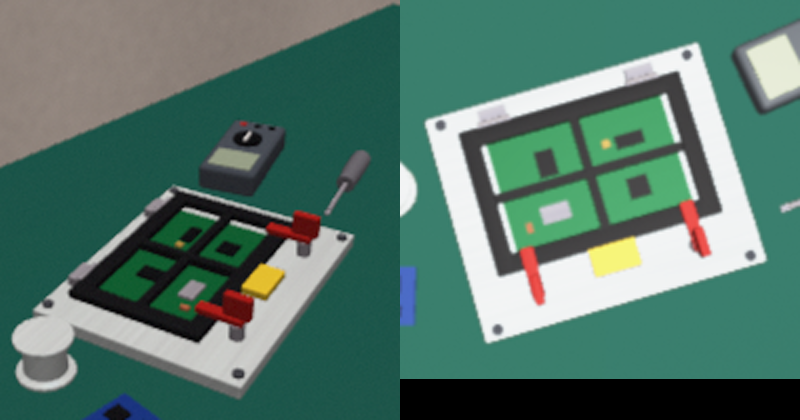

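Both arms lie across the front bar, within about 2° of the jig's 15.95° yaw (17.1° and 14.0°). The tab sits at 31 mm, and the robot is clear of everything. Handing in.

```bash
python3 -c "
from bench import job
print(job.hand_in())"
```

```text
the job is handed in; nothing more can be done
None
```

The frame is down and both turnbuttons are locked across its front bar. The job was handed in at about 16.5 s of the 64 s allowed, and no verdict was reported.

I pushed the frame down at its tab with closed fingers until it seated, at about 20–24 N with the tip at z ≈ 31 mm. Both turnbuttons were still turned aside then, at roughly 1.38 rad (left) and 1.25 rad (right) as measured before the push. I then gripped each red wing, turned the left and then the right to square, let go and backed away.

Last checks:
- **Frame:** the tab top measured 31.1–31.7 mm above the bench in the two cameras; fully down is 31 mm.
- **Turnbuttons:** in the top view the arms lie at 14.0° (left) and 17.1° (right), against the jig's yaw of 15.95°. Both are within about 2° of square.
- **Robot:** it stands over 200 mm from the jig, with wrist force around zero.
- **Bystanders:** the meter, reel, spare board and screwdriver look unmoved in the pictures. I checked them only by eye and did not measure them.

None of these checks failed or disagreed.

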